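# Wedge up the front edge of a phone shell and hold it

### The job

Set the steel levelling wedge flat on the levelling stand's front tongue and push it straight in, sloping tip first, under the middle of the phone shell's front edge until that edge just lifts off both front rests, about 4 mm clear, with the back edge still down. Finish while still gripping the wedge there. Keep the gripper off the shell, do not shove or tip the shell up, and leave the flat-topped shim block, the tin and the spool where they are.

Things in the scene. Friction and masses are not known exactly. Their poses are not given: they have to be found in the camera images.
- wedge: Levelling wedge, 0.26 kg: wooden grip block 36 (x) x 30 (y) x 60 mm high, and a steel ramp 30 mm wide in front (+x): flat underside, top falling evenly (1 in 5) from 22 mm high at x = +18 to a blunt 4 mm tip at x = +108 mm. Origin: centre of the grip block's underside; x to the tip. Starts flat on the bench to the left of the stand, tip roughly away from the robot.
- wedge_tip (a point): Middle of the wedge's tip at its underside, 108 mm along x from the wedge's origin. A thin dark line is scribed across the slope 60 mm behind the tip, where the ramp is 16 mm high: it comes under the shell's edge when the edge is 4 mm clear.
- fixture: Fixed grey levelling stand, flat dark steel top at z = 90 mm, 300 mm wide, with a tongue 120 mm wide towards the robot (x = -110 to -270 mm). Bright steel rests, tops at z = 102 mm: two front blocks 26 x 36 mm at x = -92, y = +-115 mm (190 mm free between), a rear bar at x = +95 mm. Rear and side stops 2.5 mm off the shell. Origin: on the bench under the shell's centre; x is the push direction, z up.
- shell: Red steel phone shell, an open tray 215 (x) x 300 (y) x 62 mm high with a flat floor, about 0.75 kg, loose on the stand's rests, axes along the stand's. Origin: centre of its underside, which starts 12 mm above the stand's top. As the ramp takes the load it may slide back up to 3 mm to its stops.
- shell_front (a point): Middle of the shell's front edge (towards the robot) at the underside, x = -108 mm of the shell; 102 mm above the bench while down. A wedge standing on the stand's top meets it when the tip is about 40 mm under it; each further 5 mm of push lifts it 1 mm.
- shell_front_left (a point): On the shell's front edge at the underside, 140 mm to the left of the middle (seen from the robot).
- shell_front_right (a point): On the shell's front edge at the underside, 140 mm to the right of the middle.
- shell_back (a point): Middle of the shell's back edge, at the underside: x = +108 mm of the shell.
- shim: Shim block, a bystander: the same wooden grip block as the wedge's, with a flat-topped steel bar 70 mm long, 30 mm wide and 22 mm high in front of it (too thick for the gap). It stands near the wedge, nearer to the robot or farther off. Origin: centre of the grip block's underside.
- tin: Round grey steel tin, 69 mm across, 40 mm high, a bystander on the left. Origin: centre of its underside.
- spool: Solder spool with blue flanges, 64 mm across, 40 mm high, a bystander behind on the left. Origin: centre of its underside.

How it is judged:
By the outcome, as a careful person would: the job done as asked, in the order asked, and still so for the second after the job is handed in, while the arm keeps its last pose, push and grip.
It also fails if it takes over 42 s, if anything falls off the work surface, if the arm or the gripper's body presses on something with over 40 N, if the wrist force passes 120 N, or if a joint passes its speed limit or range.

### The arm

A 6-joint arm with a two-finger parallel gripper is mounted at the origin on a cart in front of the work surface, level with it; the furniture and walls round the work are solid. World frame = base frame: x ahead of the robot, y to its left, z up, the work surface at z = 0. Lengths are in mm, angles in rad, forces in N, time in s.
With the tool pointing down it reaches from about 350 to 975 mm from the base axis. Payload 7.1 kg.
Tool frame: the origin (TCP) lies between the finger pads; the fingertips stand 19 mm ahead of it and the grasp point (between the pads) is the TCP; y points along the fingers, z is the direction in which the jaws open and shut, and the axes are right-handed (so a half turn about y gives the same grasp; the last joint's range is limited). The gripper opens to 88 mm and grips with 3 to 60 N. Pads are 20 mm wide; open, the fingers measure 115 mm over their backs; the gripper's body (75 mm by 178 mm) begins 61 mm behind the grasp point.
Start: joints at [1.11, 0.423, 1.63, -0, 1.089, -0.019], TCP at [267.197, 564.987, 241.675] pointing down, gripper open.
Joint ranges: [-3, 3], [-0.9, 2.11], [0.09, 2.58], [-1.31, 4.45], [0.11, 2.69], [-2.54, 2.54]. Speed limits (rad/s): [2.39, 2.39, 3.01, 3.14, 3.14, 3.14].

### API

Orientations are given as a rotation vector (axis times angle).
In Python, from workcell import ctrl gives the robot as it stands.
- The arm moves only by the tool servo_tool, never from a script. Its argument "moves" is text: rows parted by semicolons, each of 6 numbers parted by spaces: the shift along the world's x, y, z in m, then the turn, a rotation vector about the world's x, y, z in degrees. A call has 1 to 8 rows; each row is the pose to reach, as a shift and turn from the pose commanded when the call began; what a row does not reach only later rows make up. A row lasts 1/8 s, in which the tool goes at most 62.5 mm and 10.7 degrees, less where a joint would pass 70% of its speed; a pose out of reach is approached as far as the arm can. A call with a gripper value outside its range is refused whole. "hand" is the closure in counts, from 0 (fully open) to 255 (shut), set as the call begins (left out, the last holds). The fingers move at their own pace and stop on an object; the grip force is fixed at half the most. Time passes only in rows, so rows that repeat a pose let the fingers close. It gives the time, the measured TCP pose, the force and the opening at its end, in the units of the state.
- ctrl.get_obs(): the state, without advancing time (a new reading comes with each control period).
- ctrl.get_image(name): name is "scene" or "top" or "wrist"; returns a dict with "pixels" (420x560x3 uint8, red, green, blue), "depth" (420x560 float32, mm along the optical axis (not along the pixel's ray), 0 where there is no reading), "vertical_fov" (degrees; the focal length in pixels is half the picture's height over the tangent of half this angle, whatever the lens; pixels are square), "cx", "cy" (the principal point, pixels), "xyz" and "attitude" of the camera in the world; the wrist camera has in their place "T_tool_cam" (4x4, takes a point from camera to tool coordinates, whose origin is the TCP and whose axes are the tool frame's). Camera axes: x right, y up, looking along -z (the intrinsics and any distortion apply to the point x, -y, -z); pixel columns grow to the right and rows downward; lengths in mm; the calibration is good to about 2 mm. A picture is of the moment at which its call begins: read the wrist's pose just before it.
- ctrl.close_job(): hands the job in, once; it reports no verdict.
The state is a dict: "t": time; "qpos": joint angles; "qvel": joint speeds; "joint_torque": joint torques, N m; "ee_pos": TCP position; "orientation": TCP orientation; "ft_force": force on the tool from outside, world axes, zero at the start; "moment": the same for the moment, N m; "width": finger opening in mm.
Only numpy, scipy, OpenCV 4.12 (cv2) and the standard library are available. Lean on these libraries where they do the work, as an engineer would, in place of code of your own. Each camera call takes 0.05 s, during which the arm holds its last target.

## Working session

There is one attempt and no reset: what is moved stays moved. The work goes in short steps, Python scripts to look and compute and a tool call to move; the robot and the scene stay as the last step left them, time stands still between calls to the robot, and variables do not carry over. Pictures are saved under pics/ and viewed, and the job is handed in when it is done.

Besides the shell and the picture viewer there is one more tool, called in YAML: its name, and indented under it one key for each argument. servo_tool: Moves the arm, as the interface text tells. Its arguments: {"type":"object","properties":{"moves":{"type":"string"},"hand":{"type":"number"}},"required":["moves"]}

```bash
mkdir -p pics
cat > h.py <<'E'
import numpy as np, cv2
from scipy.spatial.transform import Rotation as R
from workcell import ctrl
def grab(name,fn):
    o=ctrl.get_obs(); im=ctrl.get_image(name)
    cv2.imwrite('pics/'+fn+'.png',im['pixels'][:,:,::-1])
    np.savez('pics/'+fn+'.npz',pixels=im['pixels'],depth=im['depth'])
    return o,im
E
python3 - <<'E'
from h import *
o=ctrl.get_obs(); print(o)
for n in ['scene','top','wrist']:
    o,im=grab(n,n+'0'); print(n,{k:v for k,v in im.items() if k not in('pixels','depth')})
E
```

```text
{'t': 0.0, 'qpos': array([ 1.11000644e+00,  4.23812135e-01,  1.63067348e+00,  9.81517815e-07,
        1.08861111e+00, -1.89848389e-02]), 'qvel': array([ 0.00098614, -0.00083389,  0.00063679, -0.00135216, -0.0008337 ,
        0.00060195]), 'joint_torque': array([-2.82794990e-04, -5.44623435e+01, -2.73669595e+01,  6.43884321e-02,
        2.27230776e-02, -1.45501899e-04]), 'ee_pos': array([266.96828315, 564.5359501 , 240.92609532]), 'orientation': array([-1.54435033,  0.34683475, -0.34626821]), 'ft_force': array([ 0.32847204, -0.00605029,  0.23053003]), 'moment': array([0.02099738, 0.05214591, 0.01554023]), 'width': 88.1690873693466}
scene {'vertical_fov': 45.97728601624401, 'cx': 274.7471189588388, 'cy': 203.9978887337642, 'xyz': array([ 674.25676357, 1008.09010782, 1208.16265407]), 'attitude': array([0.05287518, 0.9959609 , 2.84204759])}
top {'vertical_fov': 57.10995654025934, 'cx': 282.4362939239639, 'cy': 212.03113345294574, 'xyz': array([416.33849671, 131.58062154, 994.9272805 ]), 'attitude': array([ 0.17138387, -0.12389006, -1.58683762])}
wrist {'vertical_fov': 62.93317420618933, 'cx': 278.3472832729134, 'cy': 210.6333034435392, 'T_tool_cam': array([[ 4.26889918e-04, -9.54831551e-01, -2.97147315e-01,
        -8.30269706e+01],
       [-9.87467158e-04,  2.97146795e-01, -9.54831298e-01,
        -1.42601630e+02],
       [ 9.99999421e-01,  7.01031070e-04, -8.16015827e-04,
        -1.12382188e+00],
       [ 0.00000000e+00,  0.00000000e+00,  0.00000000e+00,
         1.00000000e+00]])}
```

View pics/scene0.png

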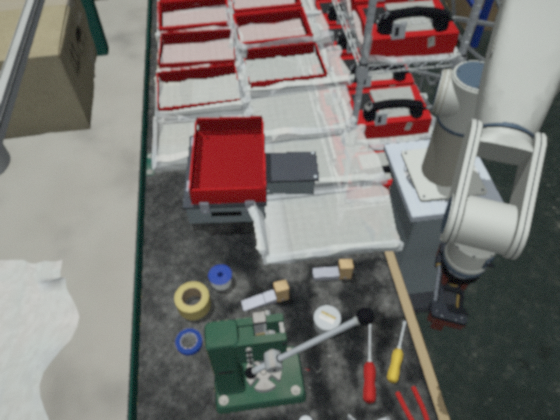

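View pics/top0.png

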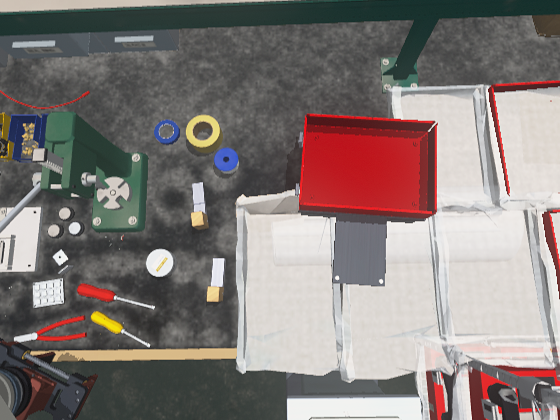

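View pics/wrist0.png

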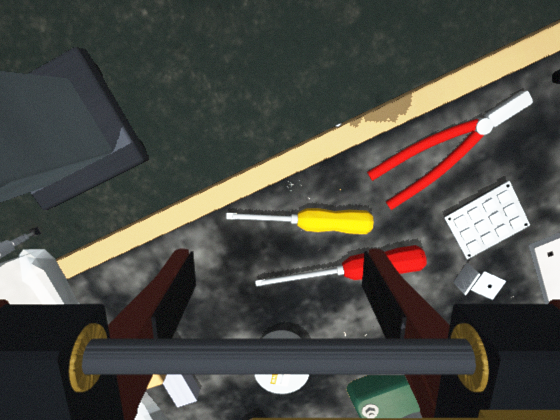

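The scene and top views show the red shell on its stand with the tongue at about (360,250) in the top view. There are two grip-block objects, at top (198,205) and (216,280). I'll measure them by depth to tell the wedge from the shim.

```bash
cat >> h.py <<'E'
def cam_T(im,o=None):
    T=np.eye(4)
    if 'T_tool_cam' in im:
        W=np.eye(4);W[:3,:3]=R.from_rotvec(o['orientation']).as_matrix();W[:3,3]=o['ee_pos']
        return W@im['T_tool_cam']
    T[:3,:3]=R.from_rotvec(im['attitude']).as_matrix();T[:3,3]=im['xyz'];return T
def cloud(im,o=None):
    d=im['depth'].astype(float);h,w=d.shape
    f=h/2/np.tan(np.radians(im['vertical_fov'])/2)
    u,v=np.meshgrid(np.arange(w),np.arange(h))
    P=np.stack([(u-im['cx'])/f*d,-(v-im['cy'])/f*d,-d],-1)
    T=cam_T(im,o);X=P@T[:3,:3].T+T[:3,3];X[d<=0]=np.nan
    return X
def proj(im,X,o=None):
    T=np.linalg.inv(cam_T(im,o));h=im['depth'].shape[0]
    f=h/2/np.tan(np.radians(im['vertical_fov'])/2)
    P=np.atleast_2d(X)@T[:3,:3].T+T[:3,3]
    return np.stack([im['cx']+f*P[:,0]/-P[:,2],im['cy']-f*P[:,1]/-P[:,2]],-1)
E
python3 - <<'E'
from h import *
im=ctrl.get_image('top');X=cloud(im);p=im['pixels']
np.save('pics/topX.npy',X)
np.set_printoptions(precision=1,suppress=True)
for n,(u,v) in dict(blkA=(199,219),rampA1=(198,205),rampA2=(198,195),rampA3=(197,186),blkB=(214,295),rampB1=(216,282),rampB2=(218,272),rampB3=(218,263),tongue=(360,250),t2=(345,275),t3=(378,275),t4=(345,230),shellfloor=(365,165),rimF=(370,212),bench=(170,200),bench2=(230,235),bench3=(170,290),tray=(285,250),tin=(160,262),spool=(227,160)).items(): print(n,X[v,u])
c=cv2.resize(p[150:320,130:300],None,fx=4.5,fy=3.5,interpolation=cv2.INTER_CUBIC) if 0 else cv2.resize(p[170:310,150:270],(720,600),interpolation=cv2.INTER_CUBIC)
cv2.imwrite('pics/crop1.png',c[:,:,::-1])
E
```

```text
blkA [581.5 365.2  60.2]
rampA1 [626.9 380.2  14. ]
rampA2 [654.2 381.2  12.3]
rampA3 [681.7 387.3   1.1]
blkB [396.8 324.8  61.2]
rampB1 [427.6 328.7  20.4]
rampB2 [452.2 323.7  21.8]
rampB3 [474.5 323.8  23.2]
tongue [494.2 -22.3  86.5]
t2 [437.3  15.4  86.2]
t3 [435.8 -60.1  88. ]
t4 [541.6  10.9  91.1]
shellfloor [695.2 -42.4 104. ]
rimF [574.4 -40.5 138.4]
bench [645.  458.6   1.9]
bench2 [547.4 297.2   3.4]
bench3 [410.  450.6   0.2]
tray [504.7 154.9  11.4]
tin [478.9 465.5  39.7]
spool [748.7 305.5  11.2]
```

View pics/crop1.png

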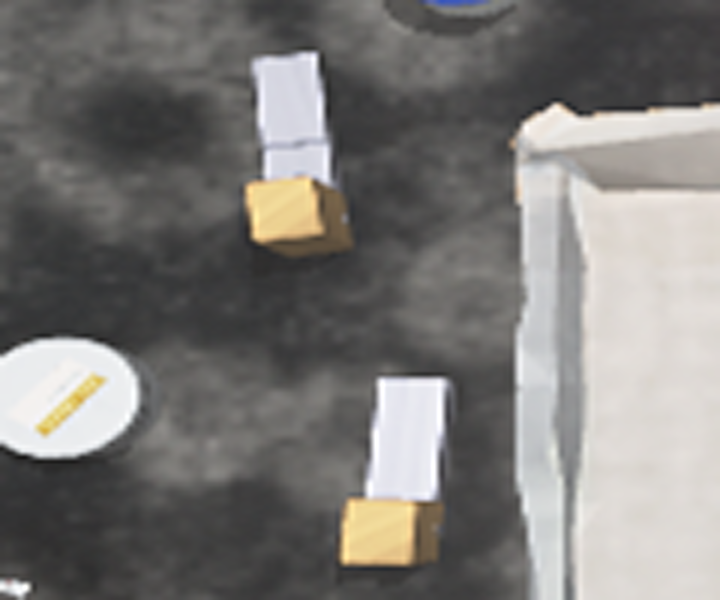

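The crop shows a scribed line across the slope of the far object, A, and its measured heights fall, so A is the wedge. B is flat at about 22 mm, so it is the shim. Next I'll fit the poses.

```bash
cat > m.py <<'E'
from h import *
np.set_printoptions(precision=1,suppress=True)
im=ctrl.get_image('top');p=im['pixels'];X=cloud(im)
hsv=cv2.cvtColor(p,cv2.COLOR_RGB2HSV)
def onplane(im,uv,z):
    T=cam_T(im);f=210/np.tan(np.radians(im['vertical_fov'])/2);uv=np.atleast_2d(uv)
    r=np.stack([(uv[:,0]-im['cx'])/f,-(uv[:,1]-im['cy'])/f,-np.ones(len(uv))],-1)@T[:3,:3].T
    return T[:3,3]+r*((z-T[2,3])/r[:,2])[:,None]
# block A top face
m=(hsv[...,1]>70)&(X[...,2]>52)&(X[...,2]<68)
for nm,(a,b,c,d) in dict(A=(185,210,205,232),B=(203,285,225,305)).items():
    k=np.zeros_like(m);k[b:d,a:c]=m[b:d,a:c]
    vs,us=np.nonzero(k);c_=onplane(im,[[us.mean(),vs.mean()]],60)[0]
    q=onplane(im,np.stack([us,vs],-1),60)
    print(nm,len(us),c_,X[k].mean(0),q.min(0),q.max(0),cv2.minAreaRect(q[:,:2].astype(np.float32)))
# ramp
for nm,(a,b,c,d) in dict(A=(188,178,208,214),B=(205,255,228,290)).items():
    s=np.zeros(m.shape,bool);s[b:d,a:c]=True
    k=s&(hsv[...,1]<60)&(hsv[...,2]>150)&(X[...,2]<40)
    q=X[k];print(nm,k.sum(),q.mean(0));
    if nm=='A':
        vs,us=np.nonzero(k)
        for v in range(178,214):
            uu=us[vs==v]
            if len(uu)>3: print(v,uu.min(),uu.max(),X[v,uu].mean(0))
# tongue edges
dark=(X[...,2]>80)&(X[...,2]<98)
for v in range(222,285,6):
    uu=np.nonzero(dark[v,320:400])[0]+320
    e=onplane(im,[[uu.min()-.5,v],[uu.max()+.5,v]],90);print(v,e[0],e[1],e.mean(0))
for u in range(340,384,8):
    vv=np.nonzero(dark[230:300,u])[0]+230;print('front',onplane(im,[[u,vv.max()+.5]],90)[0])
red=(hsv[...,1]>150)&((hsv[...,0]<8)|(hsv[...,0]>172))
for u in range(310,436,20):
    vv=np.nonzero(red[100:225,u])[0]+100;print('shell',u,vv.min(),vv.max(),onplane(im,[[u,vv.max()+.5]],102)[0],onplane(im,[[u,vv.max()+.5]],164)[0],onplane(im,[[u,vv.min()-.5]],164)[0])
for v in (140,160,180,200):
    uu=np.nonzero(red[v,280:445])[0]+280;e=onplane(im,[[uu.min()-.5,v],[uu.max()+.5,v]],164);print(v,uu.min(),uu.max(),e)
c=cv2.resize(p[100:300,280:450],(680,600)if 0 else (510,600),interpolation=cv2.INTER_CUBIC)
cv2.imwrite('pics/crop2.png',c[:,:,::-1])
E
python3 m.py
```

```text
A 174 [581.6 370.3  60. ] [581.8 370.5  59.2] [561.8 354.9  60. ] [599.4 385.6  60. ] ((581.4749755859375, 370.31646728515625), (37.028114318847656, 29.824731826782227), 8.238605499267578)
B 192 [399.1 327.7  60. ] [399.1 327.8  59.3] [382.6 313.   60. ] [415.7 344.1  60. ] ((399.2034912109375, 328.26837158203125), (31.111600875854492, 32.685340881347656), 89.02488708496094)
A 320 [649.3 380.7  11.6]
183 193 202 [689.5 385.8   2.6]
184 192 202 [686.3 386.5   4.6]
185 192 202 [683.6 386.5   4.3]
186 192 202 [680.5 386.1   5.8]
187 192 202 [677.8 386.2   5.3]
188 193 202 [674.6 384.4   6.8]
189 193 203 [672.1 383.1   6.1]
190 193 203 [669.2 383.    6.5]
191 193 203 [666.  382.5   8.2]
192 193 203 [663.4 382.5   7.8]
193 193 203 [660.4 382.1   9.2]
194 193 203 [657.5 381.9   9.8]
195 193 203 [654.4 380.9  11.3]
196 193 203 [651.5 381.2  12. ]
197 193 203 [649.1 381.4  10.8]
198 193 203 [645.9 380.8  13.1]
199 193 203 [643.4 380.9  12.3]
200 193 203 [640.6 380.8  12.5]
201 193 203 [637.7 380.5  13.4]
202 193 204 [634.7 378.8  14.7]
203 194 204 [631.9 377.3  15.2]
204 194 204 [628.8 376.8
[... 1225 characters left out ...]
1 102. ] [577.4  51.1 164. ] [799.2  42.  164. ]
shell 350 116 212 [581.1  -1.2 102. ] [569.7   8.  164. ] [795.3  -3.5 164. ]
shell 370 117 213 [577.6 -47.6 102. ] [566.4 -35.2 164. ] [791.3 -48.7 164. ]
shell 390 119 214 [574.1 -93.8 102. ] [563.1 -78.1 164. ] [785.  -93.6 164. ]
shell 410 120 212 [ 577.7 -140.3  102. ] [ 566.5 -121.4  164. ] [ 781.1 -138.5  164. ]
shell 430 121 213 [ 574.2 -186.2  102. ] [ 563.3 -164.1  164. ] [ 777.2 -183.1  164. ]
140 303 436 [[ 739.5  106.7  164. ]
 [ 730.3 -193.4  164. ]]
160 302 436 [[ 692.2  110.3  164. ]
 [ 683.5 -189.1  164. ]]
180 300 436 [[ 645.9  116.   164. ]
 [ 637.7 -184.9  164. ]]
200 299 436 [[ 600.4  119.4  164. ]
 [ 592.8 -180.7  164. ]]
```

View pics/crop2.png

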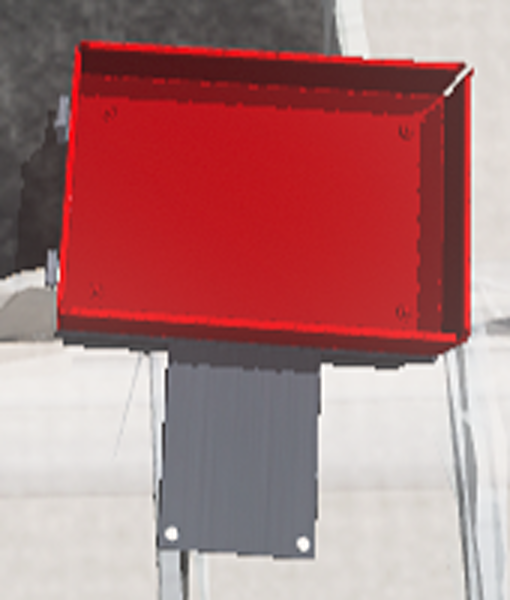

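Run:
```python
from h import *
np.set_printoptions(precision=3,suppress=True)
o=ctrl.get_obs();M=R.from_rotvec(o['orientation']);print(M.as_matrix(),o['t'])
def tgt(yaw): 
    c,s=np.cos(np.radians(yaw)),np.sin(np.radians(yaw))
    return R.from_matrix(np.array([[c,s,0],[0,0,-1],[-s,c,0]]).T)
for y in (8,-5.4): print(np.degrees((tgt(y)*M.inv()).as_rotvec()))
```

```text
[[ 0.904 -0.     0.428]
 [-0.428 -0.001  0.904]
 [-0.    -1.    -0.001]] 0.25
[ 0.043 -0.007 33.314]
[ 0.041 -0.012 19.914]
```

servo_tool:
  moves: "0.04 -0.024 0 0 0 5; 0.09 -0.055 0 0 0 10; 0.14 -0.086 0 0 0 15; 0.19 -0.117 0 0 0 20; 0.24 -0.148 0 0 0 26; 0.285 -0.176 0 0 0 31; 0.3145 -0.194 0 0 0 33.3; 0.3145 -0.194 0 0 0 33.3"
  hand: 0

```text
t: 1.25
ee_pos: [583.5, 369.3, 241.3]
orientation: [-1.568, -0.107, 0.107]
ft_force: [-0.7, 0.1, 0.2]
width: 87.7
```

```bash
cat > w.py <<'E'
from h import *
import sys
np.set_printoptions(precision=2,suppress=True)
o,im=grab('wrist',sys.argv[1]);X=cloud(im,o);np.save('pics/wX.npy',X)
M=R.from_rotvec(o['orientation']).as_matrix();print(o['t'],o['ee_pos'],'yaw',np.degrees(np.arctan2(M[1,0],M[0,0])),M[:,1],o['ft_force'],o['width'],o['qpos'])
E
python3 w.py w1
```

```text
1.25 [583.54 369.27 241.26] yaw 7.803847128048146 [ 0. -0. -1.] [-0.66  0.07  0.19] 87.72604933992615 [ 0.55  0.52  1.47 -0.    1.15 -1.16]
```

View pics/w1.png

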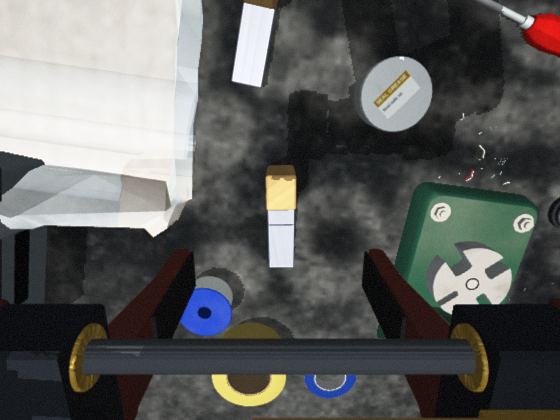

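The wrist view shows the wedge centred between the fingers: block top at (281,190), scribe line at (281,224), tip at (281,267). Now I'll refine its pose.

```bash
cat > m2.py <<'E'
from h import *
np.set_printoptions(precision=1,suppress=True)
o=ctrl.get_obs();im=ctrl.get_image('wrist');X=cloud(im,o);p=im['pixels'];hsv=cv2.cvtColor(p,cv2.COLOR_RGB2HSV)
def onplane(uv,z):
    T=cam_T(im,o);f=210/np.tan(np.radians(im['vertical_fov'])/2);uv=np.atleast_2d(uv)
    r=np.stack([(uv[:,0]-im['cx'])/f,-(uv[:,1]-im['cy'])/f,-np.ones(len(uv))],-1)@T[:3,:3].T
    return T[:3,3]+r*((z-T[2,3])/r[:,2])[:,None]
s=np.zeros(hsv.shape[:2],bool);s[160:280,255:305]=True
k=s&(hsv[...,1]>70)&(X[...,2]>50)
vs,us=np.nonzero(k);q=onplane(np.stack([us,vs],-1),60)
print('blk',k.sum(),X[k].mean(0),q.mean(0),cv2.minAreaRect(q[:,:2].astype(np.float32)))
k=s&(hsv[...,1]<60)&(hsv[...,2]>150)&(X[...,2]<40)
for v in range(205,270,4):
    uu=np.nonzero(k[v])[0]
    if len(uu)>3:
        z=X[v,uu,2].mean();e=onplane([[uu.min()-.5,v],[uu.max()+.5,v]],z);print(v,uu.min(),uu.max(),e.mean(0),np.linalg.norm(e[0]-e[1]))
E
python3 m2.py
```

```text
blk 1071 [581.2 371.1  59.2] [581. 371.  60.] ((581.1494140625, 371.11444091796875), (35.0776252746582, 28.622154235839844), 7.804463863372803)
213 267 292 [614.6 375.9  18.8] 29.03146489391472
217 267 292 [619.6 376.6  17.7] 29.220606481068383
221 267 292 [624.6 377.3  16.9] 29.399289552374988
225 268 292 [629.6 378.6  16.1] 28.434067464203704
229 267 292 [635.  378.7  14.5] 29.805532987632194
233 267 292 [640.2 379.5  13.5] 29.993390642360232
237 268 292 [645.5 380.8  12.5] 29.029069887839718
241 268 292 [650.9 381.5  11.2] 29.23808212507465
245 268 292 [656.5 382.3  10. ] 29.443506222133298
249 268 292 [662.  383.1   9. ] 29.632236376209942
253 268 292 [667.5 383.9   7.9] 29.828176052707086
257 268 292 [673.2 384.7   7. ] 30.018240088206944
261 268 291 [679.1 384.9   5.5] 29.03693899111503
265 268 291 [685.2 385.7   4. ] 29.26662722048679
```

servo_tool:
  moves: "0 0 -0.03 0 0 0; 0 0 -0.08 0 0 0; 0 0 -0.12 0 0 0; 0 0 -0.15 0 0 0; 0 0 -0.15 0 0 0"

```text
t: 1.98
ee_pos: [578.8, 371.1, 89.2]
orientation: [-1.57, -0.107, 0.114]
ft_force: [0.2, -0.2, 0.5]
width: 88.4
```

servo_tool:
  moves: "0 0 -0.02 0 0 0; 0 0 -0.04 0 0 0; 0 0 -0.054 0 0 0; 0 0 -0.054 0 0 0; 0 0 -0.054 0 0 0"

```text
t: 2.6
ee_pos: [582.0, 371.1, 37.9]
orientation: [-1.568, -0.11, 0.109]
ft_force: [-0.2, -0.2, 0.3]
width: 88.0
```

```bash
python3 w.py w2
```

```text
2.6 [582.02 371.1   37.93] yaw 7.979773256091962 [ 0.  0. -1.] [-0.17 -0.25  0.29] 88.03783928457115 [ 0.55  0.77  1.56  0.    0.81 -1.16]
```

View pics/w2.png

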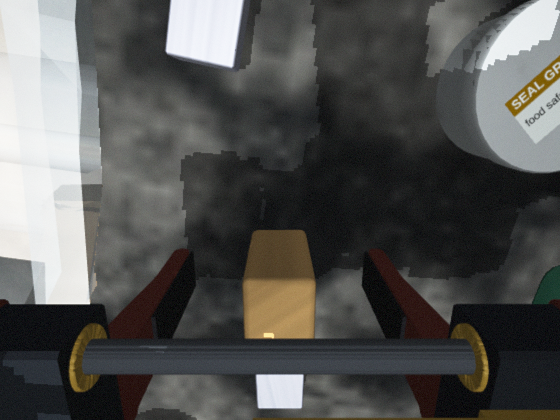

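The wood block (280,290) sits centred between the fingers, so I'll close on it.

servo_tool:
  moves: "0 0 0 0 0 0; 0 0 0 0 0 0; 0 0 0 0 0 0; 0 0 0 0 0 0; 0 0 0 0 0 0; 0 0 0 0 0 0"
  hand: 255

```text
t: 3.4
ee_pos: [581.7, 371.0, 37.7]
orientation: [-1.568, -0.109, 0.109]
ft_force: [-0.4, -0.4, -0.1]
width: 31.5
```

servo_tool:
  moves: "0 0 0.01 0 0 0; 0 0 0.04 0 0 0; 0 0 0.08 0 0 0; -0.03 0 0.12 0 0 0; -0.07 -0.02 0.14 0 0 0; -0.105 -0.05 0.15 0 0 -2; -0.124 -0.09 0.15 0 0 -4; -0.124 -0.13 0.15 0 0 -6"

```text
t: 4.4
ee_pos: [455.8, 239.9, 188.3]
orientation: [-1.571, -0.027, 0.028]
ft_force: [1.3, -0.3, -2.1]
width: 30.0
```

servo_tool:
  moves: "0 -0.045 0 0 0 -2; 0 -0.09 0 0 0 -4; 0 -0.135 0 0 0 -6; 0 -0.18 0 0 0 -7; 0 -0.22 0 0 0 -7.4; 0 -0.245 0 0 0 -7.4; 0 -0.258 0 0 0 -7.4; 0 -0.258 0 0 0 -7.4"

```text
t: 5.4
ee_pos: [457.7, -17.3, 187.9]
orientation: [-1.569, 0.075, -0.075]
ft_force: [0.6, 0.2, -2.7]
width: 30.0
```

```bash
python3 w.py w3
python3 - <<'E'
from h import *
for n in('top','scene'): grab(n,n+'3')
a=cv2.imread('pics/top3.png')[100:320,270:450];b=cv2.imread('pics/scene3.png')[90:280,160:440]
cv2.imwrite('pics/top3c.png',cv2.resize(a,(490,600)));cv2.imwrite('pics/scene3c.png',cv2.resize(b,(800,543)))
E
```

```text
5.4 [457.69 -17.29 187.9 ] yaw -5.489772007749557 [ 0.  0. -1.] [ 0.63  0.2  -2.69] 30.005117447398074 [-0.06  0.26  2.03  0.    0.85 -1.54]
```

View pics/w3.png

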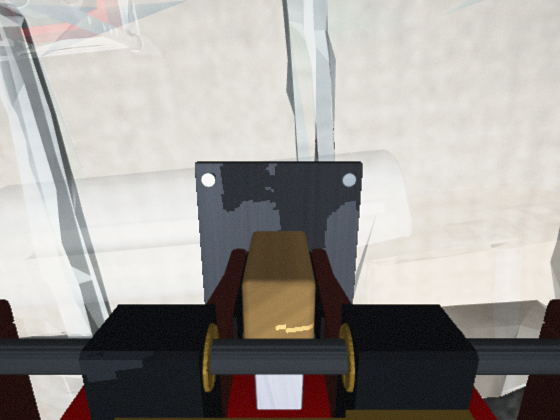

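View pics/top3c.png

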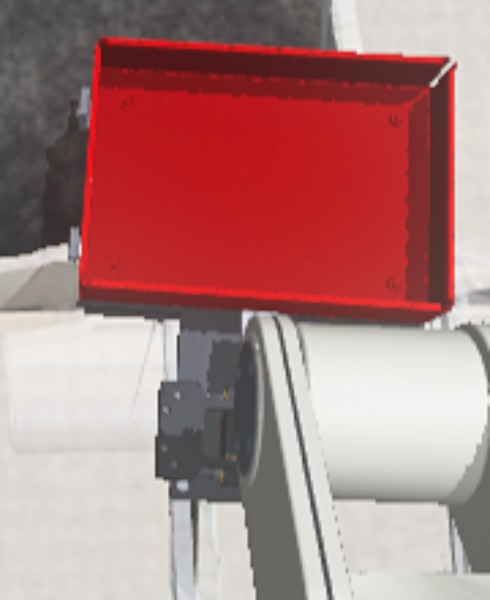

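View pics/scene3c.png

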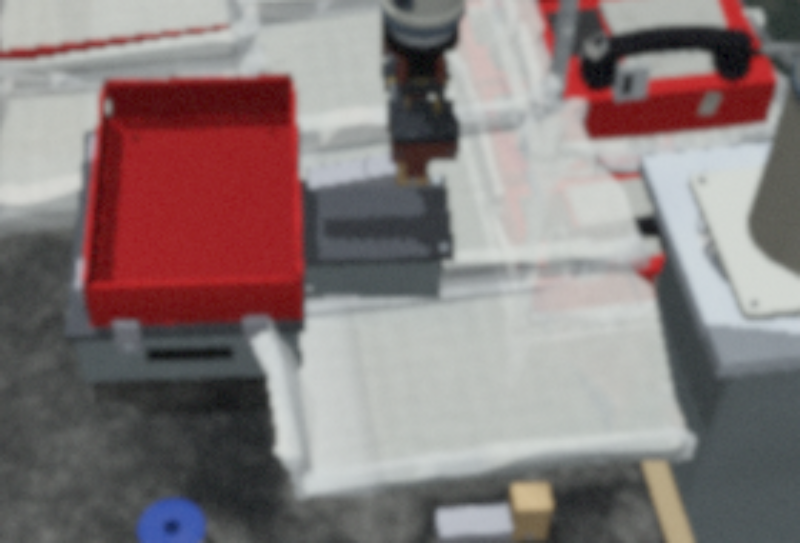

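The wedge is held and lined up over the tongue, whose front corners are at wrist (196,162) and (361,163). I'll check y and yaw from this view, and the height of the tongue.

Run:
```python
from h import *
np.set_printoptions(precision=1,suppress=True)
o=ctrl.get_obs();im=ctrl.get_image('wrist');X=cloud(im,o)
M=R.from_rotvec(o['orientation']).as_matrix()
L=(X-o['ee_pos'])@M  # tool coords
k=(X[...,2]>82)&(X[...,2]<98); k[:150]=0;k[290:]=0
print('z tongue',np.median(X[170:200,215:345,2]))
for v in (175,190,205,220,235,250,265):
    uu=np.nonzero(k[v,180:380])[0]+180
    a,b=X[v,uu.min()],X[v,uu.max()];print(v,uu.min(),uu.max(),a,b,'tool x,z',L[v,uu.min()][[0,2]],L[v,uu.max()][[0,2]])
for u in range(205,360,25):
    vv=np.nonzero(k[:,u])[0];print('front',u,vv.min(),X[vv.min(),u],L[vv.min(),u])
# block top
bk=(X[...,2]>205)&(X[...,2]<216); bk[:225]=0;bk[285:]=0;bk[:,:240]=0;bk[:,320:]=0
for v in (236,245,255,265):
  uu=np.nonzero(bk[v])[0]
  if len(uu): print('blk',v,uu.min(),uu.max(),L[v,uu.min()],L[v,uu.max()])
```

```text
z tongue nan
175 194 360 [417.2 -73.2  89.5] [428.5  44.6  89. ] tool x,z [-34.9 -60.5] [-34.7  57.8]
190 195 359 [428.2 -74.4  89.2] [439.4  43.6  89. ] tool x,z [-23.9 -60.7] [-23.7  57.8]
205 196 358 [439.2 -75.4  90. ] [450.5  42.4  89.6] tool x,z [-12.8 -60.6] [-12.6  57.7]
220 197 356 [451.  -76.7  89.3] [462.   40.6  89.7] tool x,z [ -1.  -60.9] [-1.1 57. ]
235 198 356 [462.9 -78.   89.1] [474.   40.4  89.4] tool x,z [ 11. -61.] [10.9 57.9]
250 199 355 [475.3 -79.4  88.7] [486.5  39.4  88.8] tool x,z [ 23.4 -61.2] [23.5 58.1]
265 200 354 [487.1 -80.2  90.2] [499.   38.2  89.1] tool x,z [ 35.3 -60.9] [36.  58.1]
front 205 161 [408.9 -65.2  83.8] [-44.  103.9 -53.3]
front 230 161 [410.5 -47.2  84.4] [-44.1 103.3 -35.2]
front 255 161 [412.1 -29.3  84.8] [-44.1 102.9 -17.2]
front 280 161 [414.2 -11.4  82.2] [-43.7 105.5   0.7]
front 305 161 [415.8   6.5  83.1] [-43.8 104.6  18.8]
front 330 161 [417.3  24.4  84.3] [-44.  103.4  36.6]
front 355 161 [419.3  42.6  82.4] [-43.7 105.3  55. ]
```

servo_tool:
  moves: "0 -0.001 -0.015 0 0 0; 0 -0.001 -0.035 0 0 0; 0 -0.001 -0.05 0 0 0; 0 -0.001 -0.055 0 0 0; 0 -0.001 -0.056 0 0 0; 0 -0.001 -0.056 0 0 0"

```text
t: 6.35
ee_pos: [458.1, -18.0, 132.0]
orientation: [-1.57, 0.074, -0.075]
ft_force: [0.0, 0.1, -2.1]
width: 30.1
```

servo_tool:
  moves: "0 0 -0.001 0 0 0; 0 0 -0.002 0 0 0; 0 0 -0.002 0 0 0"

```text
t: 6.72
ee_pos: [457.7, -18.0, 129.8]
orientation: [-1.57, 0.074, -0.074]
ft_force: [0.6, 0.5, -2.9]
width: 29.9
```

servo_tool:
  moves: "0 0 -0.001 0 0 0; 0 0 -0.0015 0 0 0; 0 0 -0.0015 0 0 0"

```text
t: 7.1
ee_pos: [457.7, -18.0, 128.1]
orientation: [-1.57, 0.074, -0.074]
ft_force: [0.6, 0.7, -2.4]
width: 29.9
```

servo_tool:
  moves: "0 0 -0.0005 0 0 0; 0 0 -0.001 0 0 0; 0 0 -0.001 0 0 0"

```text
t: 7.48
ee_pos: [457.7, -18.0, 127.7]
orientation: [-1.57, 0.074, -0.074]
ft_force: [-2.6, 0.2, 5.4]
width: 29.5
```

Contact shows as about 8 N upward relative to hanging. I'll ease it slightly and push to just short of where the ramp meets the edge.

servo_tool:
  moves: "0.004 -0.0004 0.0002 0 0 0; 0.01 -0.0009 0.0002 0 0 0; 0.018 -0.0017 0.0002 0 0 0; 0.026 -0.0025 0.0002 0 0 0; 0.034 -0.0032 0.0002 0 0 0; 0.04 -0.0038 0.0002 0 0 0; 0.043 -0.0041 0.0002 0 0 0; 0.043 -0.0041 0.0002 0 0 0"

```text
t: 8.48
ee_pos: [500.6, -22.1, 127.7]
orientation: [-1.57, 0.075, -0.074]
ft_force: [-2.7, 0.1, 6.0]
width: 29.9
```

```bash
cat > look.py <<'E'
from h import *
import sys
n=sys.argv[1]
_,t=grab('top','top'+n);_,s=grab('scene','scene'+n);o,w=grab('wrist','w'+n)
b=cv2.imread('pics/scene%s.png'%n)[90:240,170:350]
cv2.imwrite('pics/scene%sc.png'%n,cv2.resize(b,(720,600),interpolation=cv2.INTER_CUBIC))
print(o['t'],o['ee_pos'],o['ft_force'])
E
python3 look.py 4
```

```text
8.575 [500.60068427 -22.10293861 127.67052665] [-3.21210433 -0.28779922  4.56597465]
```

View pics/scene4c.png

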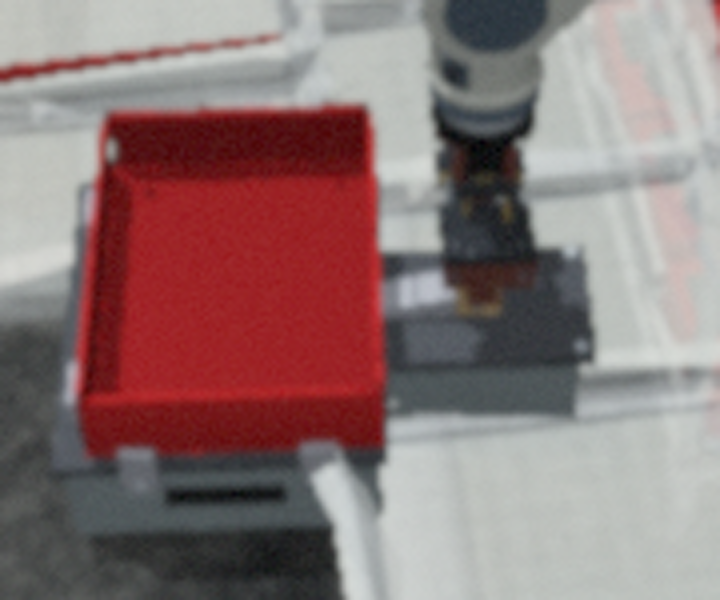

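View pics/w4.png

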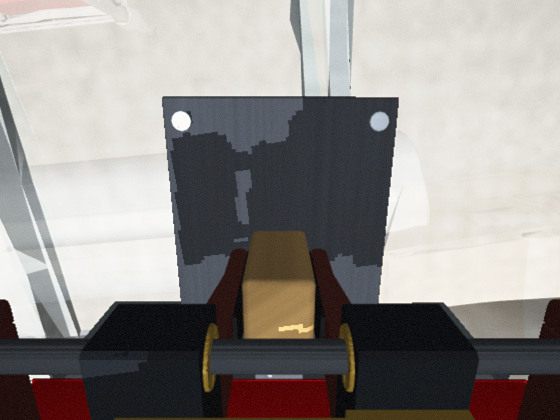

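servo_tool:
  moves: "0.002 -0.0002 0 0 0 0; 0.004 -0.0004 0 0 0 0; 0.006 -0.0006 0 0 0 0; 0.008 -0.0008 0 0 0 0; 0.01 -0.0009 0 0 0 0; 0.01 -0.0009 0 0 0 0"

```text
t: 9.38
ee_pos: [507.8, -22.8, 127.6]
orientation: [-1.569, 0.079, -0.069]
ft_force: [-14.2, 1.8, 15.9]
width: 30.0
```

```bash
cat > tilt.py <<'E'
from h import *
import sys
np.set_printoptions(precision=2,suppress=True)
n=sys.argv[1]
O=np.array([682.5,-38.3]);a=np.radians(-5.4);ex=np.array([np.cos(a),np.sin(a)]);ey=np.array([-ex[1],ex[0]])
def fit(npz,im):
    im=dict(im);im['depth']=npz['depth'];X=cloud(im)
    l=np.stack([(X[...,:2]-O)@ex,(X[...,:2]-O)@ey,X[...,2]],-1)
    k=(abs(l[...,0])<90)&(abs(l[...,1])<125)&(l[...,2]>92)&(l[...,2]<122)
    P=l[k];A=np.c_[np.ones(len(P)),P[:,:2]];c=np.linalg.lstsq(A,P[:,2],rcond=None)[0]
    r=P[:,2]-A@c;g=abs(r)<6;c=np.linalg.lstsq(A[g],P[g,2],rcond=None)[0]
    return c,g.sum(),l
for cam in('top','scene'):
    im=ctrl.get_image(cam)
    c0,_,_=fit(np.load('pics/%s0.npz'%cam),im);c1,N,l=fit(np.load('pics/%s%s.npz'%(cam,n)),im)
    d=c1-c0
    print(cam,N,'c0',c0,'lift front L,M,R, back:',[round(float(d[0]+d[1]*x+d[2]*y),2) for x,y in((-108,140),(-108,0),(-108,-140),(108,0))])
E
cat >look2.sh <<'E'
python3 look.py $1; python3 tilt.py $1
E
bash look2.sh 5; python3 tilt.py 4
```

```text
9.475 [507.7251949  -22.75442365 127.54039449] [-13.58664288   1.92138617  15.50882885]
top 6526 c0 [103.49  -0.    -0.  ] lift front L,M,R, back: [-0.04, -0.06, -0.09, 0.05]
scene 2949 c0 [105.05  -0.    -0.  ] lift front L,M,R, back: [-0.13, -0.09, -0.06, 0.06]
top 6893 c0 [103.49  -0.    -0.  ] lift front L,M,R, back: [0.0, -0.05, -0.11, 0.07]
scene 2952 c0 [105.05  -0.    -0.  ] lift front L,M,R, back: [0.01, -0.09, -0.19, 0.06]
```

The ramp has met the edge where expected, at TCP x of about 507.5, with no lift yet. The downward press has grown, so I'll ease z a little and push on in small steps.

servo_tool:
  moves: "0 0 0.0004 0 0 0; 0.001 -0.0001 0.0005 0 0 0; 0.002 -0.0002 0.0005 0 0 0; 0.003 -0.0003 0.0005 0 0 0; 0.004 -0.0004 0.0005 0 0 0; 0.004 -0.0004 0.0005 0 0 0"

```text
t: 10.48
ee_pos: [510.8, -23.0, 127.5]
orientation: [-1.569, 0.081, -0.068]
ft_force: [-15.5, 1.8, 12.4]
width: 30.1
```

```bash
bash look2.sh 6; python3 -c "
from h import *
print(ctrl.get_obs())"
```

```text
10.575 [510.78889851 -23.06079853 127.53659686] [-15.50279273   1.47303649  12.38145249]
top 6317 c0 [103.49  -0.    -0.  ] lift front L,M,R, back: [0.03, -0.03, -0.09, 0.06]
scene 2939 c0 [105.05  -0.    -0.  ] lift front L,M,R, back: [-0.03, -0.06, -0.08, -0.03]
{'t': 10.725, 'qpos': array([-6.84263061e-02,  4.33113950e-01,  1.95015443e+00,  1.33278833e-04,
        7.66420868e-01, -1.54491544e+00]), 'qvel': array([-1.37741718e-03,  8.67408103e-04,  6.62011510e-05, -2.10963972e-04,
       -7.29330172e-05,  9.19001655e-04]), 'joint_torque': array([-4.46080584e-01, -4.27402210e+01, -2.57648796e+01, -1.05210284e-01,
       -3.83804440e+00,  2.38149025e-02]), 'ee_pos': array([510.80305508, -23.05217684, 127.54121177]), 'orientation': array([-1.56925083,  0.08049409, -0.06777854]), 'ft_force': array([-15.22954699,   2.31824355,  12.88673495]), 'moment': array([ 0.248164  ,  2.02536003, -0.03492607]), 'width': 29.851559587474345}
```

View pics/scene6c.png

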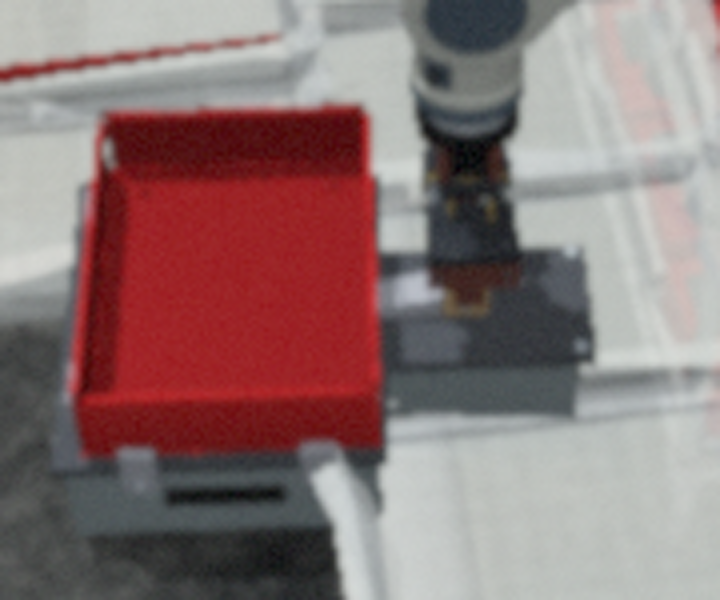

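```bash
cat > p.py <<'E'
from h import *
np.set_printoptions(precision=2,suppress=True)
o=ctrl.get_obs();M=R.from_rotvec(o['orientation']).as_matrix()
print(o['t'],'xdir',np.degrees(M[:,0]),'zdir',np.degrees(M[:,2]),o['ee_pos'],o['ft_force'],o['moment'])
E
python3 p.py
```

```text
10.725 xdir [57.04 -5.4  -0.46] zdir [ 5.4  57.04 -0.01] [510.8  -23.05 127.54] [-15.23   2.32  12.89] [ 0.25  2.03 -0.03]
```

The shell has slid back about 3 mm to its stops, as expected. The tool is pitched nose down by 0.46°, so I'll level it while pushing on.

servo_tool:
  moves: "0 0 0 -0.02 -0.2 0; 0.001 -0.0001 0 -0.04 -0.4 0; 0.002 -0.0002 0 -0.04 -0.4 0; 0.003 -0.0003 0 -0.04 -0.4 0; 0.004 -0.0004 0 -0.04 -0.4 0; 0.005 -0.0005 0 -0.04 -0.4 0; 0.005 -0.0005 0 -0.04 -0.4 0"

```text
t: 11.6
ee_pos: [514.2, -23.4, 127.5]
orientation: [-1.569, 0.078, -0.071]
ft_force: [-18.7, 2.0, 18.4]
width: 29.6
```

```bash
bash look2.sh 7; python3 p.py
```

```text
11.7 [514.25544532 -23.38446879 127.51936828] [-18.72374875   2.07336193  19.00110086]
top 6215 c0 [103.49  -0.    -0.  ] lift front L,M,R, back: [0.75, 0.69, 0.63, 0.13]
scene 2934 c0 [105.05  -0.    -0.  ] lift front L,M,R, back: [0.74, 0.61, 0.48, 0.04]
11.85 xdir [57.04 -5.41 -0.26] zdir [ 5.41 57.04 -0.01] [514.24 -23.41 127.51] [-18.71   2.59  17.62] [ 0.38  3.25 -0.05]
```

servo_tool:
  moves: "0.001 -0.0001 0.0005 0 0 0; 0.002 -0.0002 0.0006 0 0 0; 0.004 -0.0004 0.0006 0 0 0; 0.006 -0.0006 0.0006 0 0 0; 0.008 -0.0008 0.0006 -0.01 -0.1 0; 0.0095 -0.0009 0.0006 -0.02 -0.2 0; 0.0095 -0.0009 0.0006 -0.02 -0.2 0"

```text
t: 12.72
ee_pos: [524.7, -24.4, 127.5]
orientation: [-1.57, 0.074, -0.075]
ft_force: [-13.2, 1.4, 8.4]
width: 30.4
```

```bash
bash look2.sh 8; python3 p.py
```

```text
12.825 [524.71988243 -24.45233058 127.51131894] [-12.6430415    1.61171216   7.71627016]
top 5844 c0 [103.49  -0.    -0.  ] lift front L,M,R, back: [2.98, 2.92, 2.86, -0.02]
scene 2932 c0 [105.05  -0.    -0.  ] lift front L,M,R, back: [2.77, 2.86, 2.95, 0.06]
12.975 xdir [57.04 -5.4   0.04] zdir [ 5.4  57.04 -0.01] [524.72 -24.42 127.51] [-12.99   0.61   8.3 ] [0.27 2.63 0.01]
```

View pics/w8.png

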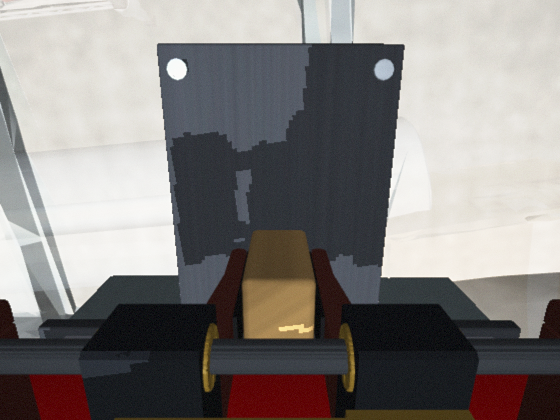

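The lift is 2.9 mm and even left to right, the back edge is down, and the wedge is level and straight on the tongue. About 5.5 mm of push remains.

servo_tool:
  moves: "0.001 -0.0001 0 0 0 0; 0.0025 -0.0002 0 0 0 0; 0.004 -0.0004 0 0 0 0; 0.005 -0.0005 0 0 0 0; 0.0055 -0.0005 0 0 0 0; 0.0055 -0.0005 0 0 0 0; 0.0055 -0.0005 0 0 0 0"

```text
t: 13.85
ee_pos: [530.2, -24.9, 127.5]
orientation: [-1.57, 0.074, -0.075]
ft_force: [-12.9, 0.5, 8.0]
width: 29.7
```

```bash
bash look2.sh 9; python3 p.py
python3 - <<'E'
import cv2
a=cv2.imread('pics/top9.png')
cv2.imwrite('pics/top9c.png',cv2.resize(a[100:300,270:450],(540,600),interpolation=cv2.INTER_CUBIC))
E
```

```text
13.95 [530.26263958 -24.92094422 127.54446957] [-13.13890715   0.77447317   8.06292348]
top 5609 c0 [103.49  -0.    -0.  ] lift front L,M,R, back: [4.22, 4.14, 4.07, 0.05]
scene 2951 c0 [105.05  -0.    -0.  ] lift front L,M,R, back: [4.25, 4.18, 4.1, 0.02]
14.1 xdir [57.04 -5.41  0.03] zdir [ 5.41 57.04 -0.01] [530.2  -24.93 127.5 ] [-12.67   0.76   8.54] [0.33 2.61 0.01]
```

View pics/scene9c.png

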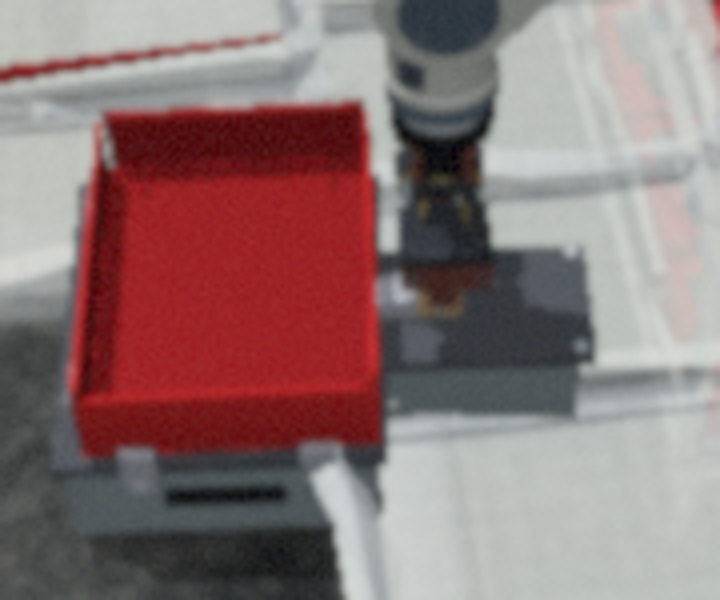

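View pics/scene9.png

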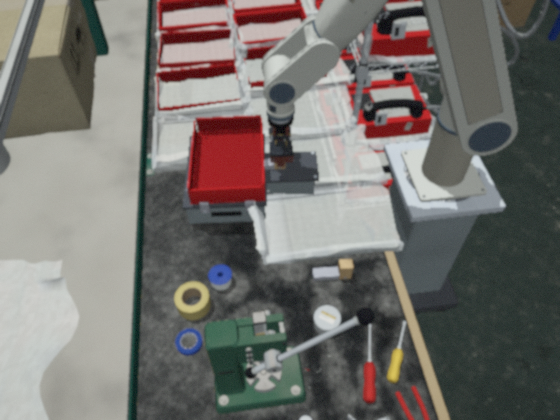

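The shell's front edge is 4.1–4.2 mm up on both sides and the back is down. The shim (333,271), tin (327,318) and spool (220,277) are where they started, and the readings are steady.

```bash
python3 -c "
from workcell import ctrl
print(ctrl.close_job())"
```

```text
the job is handed in; nothing more can be done
None
```

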